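# Prove the bottle caps on the torque tester and set aside the slack one

## Robot

A 6-joint arm with a two-finger parallel gripper is mounted at the origin on a cart in front of the work surface, level with it; the furniture and walls round the work are solid. World frame = base frame: x ahead of the robot, y to its left, z up, the work surface at z = 0. Lengths are in m, angles in rad, forces in N, time in s.
With the tool pointing down it reaches from about 0.425 to 1.125 m from the base axis. Payload 14.9 kg.
Tool frame: the origin (TCP) lies on the centre line of the jaws, within the pads' length; the fingertips stand 19 mm ahead of it and the grasp point (between the pads) is the TCP; x points along the fingers, y is the direction in which the jaws open and shut, and the axes are right-handed (so a half turn about x gives the same grasp; the last joint's range is limited). The gripper opens to 91 mm and grips with 3 to 60 N. Pads are 32 mm wide; open, the fingers measure 118 mm over their backs; the gripper's body (76 mm by 178 mm) begins 60 mm behind the grasp point.
Start: joints at [1.082, 0.379, 1.734, -0, 1.028, -0.033], TCP at [0.308, 0.629, 0.2] pointing down, gripper open.
Joint ranges: [-2.77, 2.77], [-0.74, 2.19], [0, 2.66], [-1.06, 4.2], [0.31, 2.87], [-3.08, 3.08]. Speed limits (rad/s): [1.89, 1.89, 2.39, 3.14, 3.14, 3.14].

## Interface

Orientations are given as a unit quaternion [x, y, z, w].
In Python, from rig import env, eyes gives the robot as it stands. The module is installed in compiled form; this text tells all that it offers.
- The arm moves only by the shell command python3 -m inch 'ROWS' [FORCE]. ROWS is JSON, a list of rows, each a list of 7 numbers: the turn, a rotation vector about the tool's x, y, z in rad, then the shift along the tool's x, y, z in cm, then the opening, from 0 (shut) to 1 (fully open). A call has 1 to 10 rows; each row shifts and turns the commanded pose from where the row before left it, along the tool's axes as they then stand; what a row does not reach is not made up. A row lasts 1/8 s, in which the tool goes at most 62.5 mm and 10.7 degrees, less where a joint would pass 70% of its speed; a pose out of reach is approached as far as the arm can. A call with a gripper value outside its range is refused whole. The fingers move at their own pace and stop on an object; FORCE is the grip in N (left out, the last holds). Time passes only in rows, so rows that do not move let the fingers close. It gives the time, the measured TCP pose, the force and the opening at its end, in the units of the state.
- env.get_obs(): the state, without advancing time (a new reading comes with each control period).
- eyes.capture(name): name is "scene" or "top" or "wrist"; returns a dict with "color" (384x512x3 uint8, red, green, blue), "vfov" (degrees; the focal length in pixels is half the picture's height over the tangent of half this angle, whatever the lens; pixels are square), "cx", "cy" (the principal point, pixels), "R" (3x3) and "t" (3): a world point X has camera coordinates R X + t. Camera axes: x right, y down, z forward; pixel columns grow to the right and rows downward; lengths in m; the calibration is good to about 2 mm. A picture is of the moment at which its call begins. There is no depth.
- env.finish_job(): hands the job in, once; it reports no verdict.
Trained networks look in a picture, given as the dict that the camera call returned (one of the last four; its "shot" number tells which), for a name from the list of things; names that differ only in an ending like _2 or _b are one class to them, and where a whole thing is asked for, a point or a joint stands for the part that bears it (a point fixed in the world has none). Each returns a list of dicts, best first, with "p" (0 to 1); they miss things now and then, are a little off and sometimes report something else, mostly with a low value. They report only what shows in the picture. A call takes as long as a camera call.
- eyes.masks_of(picture, name): "pixels" (384x512 bool, what is visible of it) and "box" ([left, top, right, bottom] in pixels, round what is visible of it).
The state is a dict: "time": time; "joint_positions": joint angles; "qd": joint speeds; "tau": joint torques, N m; "position": TCP position; "ee_rot": TCP orientation; "wrist_force": force on the tool from outside, world axes, zero at the start; "wrist_torque": the same for the moment, N m; "grip_width": opening from 0.0 (shut) to 1.0 (fully open).
Only numpy, scipy, OpenCV 4.12 (cv2) and the standard library are available. Lean on these libraries where they do the work, as an engineer would, in place of code of your own. Each camera call takes 0.05 s, during which the arm holds its last target. There are 200 camera calls.

## Task

The two capped bottles in the blue tray are to be dispatched: prove each cap on the torque tester by standing the bottle in its nest and turning the cap anticlockwise until the needle is in the green band, never into the red. If the cap holds, return the bottle to the blue tray; if it gives before the needle gets to the green, turn it on until it has clearly given, leave it slack and put that bottle in the red tray. Finish with the bottles standing upright in the trays, set down and not dropped.

Things in the scene. Friction and masses are not known exactly. Their poses are not given: they have to be found in the camera images.
- bottle_k_mid (a point): Square white bottle 62 x 62 x 138 mm, 0.27 kg, round ribbed blue screw cap 48 mm across; both look alike. Point: on the axis, half-way up, 69 mm above the underside; z up, x and y square to the flat sides. Cap from 39 to 69 mm above the point, neck below it; full body width ends 17 mm above. It can be carried by the cap. White line on cap and orange mark on shoulder start in line (-x side).
- bottle_m_mid (a point): Square white bottle 62 x 62 x 138 mm, 0.27 kg, round ribbed blue screw cap 48 mm across; both look alike. Point: on the axis, half-way up, 69 mm above the underside; z up, x and y square to the flat sides. Cap from 39 to 69 mm above the point, neck below it; full body width ends 17 mm above. It can be carried by the cap. White line on cap and orange mark on shoulder start in line (-x side).
- bottle_k_cap (a joint): Cap of bottle_k, angle turned against its bottle: 0 as screwed on, growing anticlockwise seen from above (unscrewing); it stays where left. A sound cap holds well beyond the green band's torque; a slack one slips at about a third to half of it and turns on; it has clearly given at 0.25 rad.
- bottle_m_cap (a joint): Cap of bottle_m, angle turned against its bottle: 0 as screwed on, growing anticlockwise seen from above (unscrewing); it stays where left. A sound cap holds well beyond the green band's torque; a slack one slips at about a third to half of it and turns on; it has clearly given at 0.25 rad.
- nest (a point): Centre of the nest floor on the tester's turntable, 74 mm above the table; turns with it, z up, x and y square to the nest. Takes a square bottle any of four ways round: black corner angles 25 mm high, 65 mm apart inside, top 8 mm flared out 5 mm. The grey housing reaches 112 mm before (-x) and 88 mm behind the centre, 82 mm to each side, deck 60 mm high.
- needle (a joint): Angle of turntable and orange needle: 0 at rest, growing anticlockwise seen from above; a spring draws it back (0.8 N m per rad: 0.4 N m at the start of the green). Green band 0.50 to 0.75 rad, red from 0.75, stop at 1.0. While a cap holds, the needle follows the cap's turn, less a few hundredths of play.
- blue_tray: Blue plastic tray, 192 (its x) x 104 (its y) x 34 mm, walls and floor 3 mm; a wall across the middle makes two cells of 91 x 98 mm, centred at x = -47 and +47 mm. Origin: centre of the underside. Bottles for dispatch; at the start one stands in each cell.
- red_tray: Red plastic tray, 192 (its x) x 104 (its y) x 34 mm, walls and floor 3 mm; a wall across the middle makes two cells of 91 x 98 mm, centred at x = -47 and +47 mm. Origin: centre of the underside. For bottles with a slack cap; empty at the start.

How it is judged:
On the way:
1. a bottle stands in the nest while the needle, turned by its cap, is in the green band (((x of bottle_k_mid in the frame of nest between -0.01 and 0.01 m and y of bottle_k_mid in the frame of nest between -0.01 and 0.01 m and z of bottle_k_mid in the frame of nest between 0.06 and 0.076 m and value of joint needle above 0.5 rad) or (x of bottle_m_mid in the frame of nest between -0.01 and 0.01 m and y of bottle_m_mid in the frame of nest between -0.01 and 0.01 m and z of bottle_m_mid in the frame of nest between 0.06 and 0.076 m and value of joint needle above 0.5 rad))), for 0.1 s.
At the end, for the whole second after the job is handed in: One bottle, whose cap held the torque of the green band and is still screwed on (turned under 0.12 rad), stands in the blue tray; the other, whose cap gave and is left turned by more than 0.2 rad, stands in the red tray. Both rest on the tray floors, upright within 0.1 rad (angle between each of bottle_k_mid, bottle_m_mid's own z axis and vertical below 0.1 rad and linear speed of each of bottle_k, bottle_m below 0.03 m/s and ((x of bottle_k_mid in the frame of blue_tray between -0.07 and 0.07 m and y of bottle_k_mid in the frame of blue_tray between -0.024 and 0.024 m and z of bottle_k_mid in the frame of blue_tray between 0.066 and 0.079 m and x of bottle_m_mid in the frame of red_tray between -0.07 and 0.07 m and y of bottle_m_mid in the frame of red_tray between -0.024 and 0.024 m and z of bottle_m_mid in the frame of red_tray between 0.066 and 0.079 m and value of joint bottle_k_cap below 0.12 rad and value of joint bottle_m_cap above 0.2 rad) or (x of bottle_m_mid in the frame of blue_tray between -0.07 and 0.07 m and y of bottle_m_mid in the frame of blue_tray between -0.024 and 0.024 m and z of bottle_m_mid in the frame of blue_tray between 0.066 and 0.079 m and x of bottle_k_mid in the frame of red_tray between -0.07 and 0.07 m and y of bottle_k_mid in the frame of red_tray between -0.024 and 0.024 m and z of bottle_k_mid in the frame of red_tray between 0.066 and 0.079 m and value of joint bottle_m_cap below 0.12 rad and value of joint bottle_k_cap above 0.2 rad))); the robot touches nothing.
It fails at once if the needle goes into the red band (value of joint needle above 0.77 rad).
It fails at once if a bottle whose cap has been turned slack stands in the blue tray (caps are tried on the tester only) ((x of bottle_k_mid in the frame of blue_tray between -0.07 and 0.07 m and y of bottle_k_mid in the frame of blue_tray between -0.024 and 0.024 m and z of bottle_k_mid in the frame of blue_tray between 0.066 and 0.079 m and value of joint bottle_k_cap above 0.15 rad) or (x of bottle_m_mid in the frame of blue_tray between -0.07 and 0.07 m and y of bottle_m_mid in the frame of blue_tray between -0.024 and 0.024 m and z of bottle_m_mid in the frame of blue_tray between 0.066 and 0.079 m and value of joint bottle_m_cap above 0.15 rad)).
It fails at once if a bottle is dropped (falls free at over 0.7 m/s) ((linear speed of bottle_k above 0.7 m/s and contact force between the fingers and bottle_k below 0.5 N) or (linear speed of bottle_m above 0.7 m/s and contact force between the fingers and bottle_m below 0.5 N)).
It also fails if it takes over 72 s, if anything falls off the work surface, if the arm or the gripper's body presses on something with over 40 N, if the wrist force passes 120 N, or if a joint passes its speed limit or range.

## Working session

There is one attempt and no reset: what is moved stays moved. The work goes in short steps, Python scripts to look and compute and a shell command to move; the robot and the scene stay as the last step left them, time stands still between calls to the robot, and variables do not carry over. Pictures are saved under pics/ and viewed, about 8 in all and at most 12, crops included, and the job is handed in when it is done.

```bash
mkdir -p pics; cat > h.py <<'E'
import numpy as np, cv2
from rig import env, eyes
def ray(p,u,v):
    f=192/np.tan(np.radians(p["vfov"])/2)
    d=p["R"].T@np.array([(u-p["cx"])/f,(v-p["cy"])/f,1]); c=-p["R"].T@p["t"]
    return c,d
def at(p,u,v,z):
    c,d=ray(p,u,v); return c+d*(z-c[2])/d[2]
def proj(p,X):
    f=192/np.tan(np.radians(p["vfov"])/2)
    X=np.atleast_2d(X); q=X@p["R"].T+p["t"]; return np.c_[q[:,0]/q[:,2]*f+p["cx"],q[:,1]/q[:,2]*f+p["cy"]]
def save(p,n): cv2.imwrite("pics/"+n,p["color"][...,::-1])
E
python3 - <<'E'
from h import *
np.set_printoptions(precision=4,suppress=True)
o=env.get_obs(); print({k:np.round(v,3) for k,v in o.items()})
ims=[]
for n in ["scene","top"]:
    p=eyes.capture(n); ims.append(p["color"]); print(n,p["vfov"],-p["R"].T@p["t"],p["R"].tolist())
    for name in ["bottle_k_mid","bottle_k_cap","nest","needle","blue_tray","red_tray"]:
        for m in eyes.masks_of(p,name)[:3]:
            ys,xs=np.where(m["pixels"]); print(n,name,round(m["p"],2),m["box"],len(xs),xs.mean().round(1),ys.mean().round(1))
    np.save(n+".npy",p,allow_pickle=True)
cv2.imwrite("pics/a.png",np.vstack(ims)[...,::-1][:, :])
for n,i in zip("st",ims): cv2.imwrite(f"pics/{n}.png",cv2.resize(i[...,::-1],(768,576)))
E
```

```text
{'time': np.float64(0.0), 'joint_positions': array([ 1.082,  0.379,  1.735, -0.   ,  1.028, -0.033]), 'qd': array([ 0.001,  0.   ,  0.001,  0.002,  0.   , -0.001]), 'tau': array([ -0.002, -76.371, -43.438,   0.065,   0.042,  -0.   ]), 'position': array([0.308, 0.628, 0.199]), 'ee_rot': array([ 0.159,  0.689, -0.16 ,  0.689]), 'wrist_force': array([0.162, 0.451, 0.608]), 'wrist_torque': array([-0.035, -0.086, -0.002]), 'grip_width': np.float64(0.999)}
scene 49.11469001855881 [ 0.1322 -0.4131  0.6803] [[0.8375157374489762, -0.546378526213734, -0.006155941666827196], [-0.36346808512850615, -0.5486588397735142, -0.7529039969553877], [0.40799306442427946, 0.6328064345681776, -0.6581015694790555]]
scene bottle_k_mid 0.67 [220.1, 127.8, 253.4, 185.6] 1385 234.8 156.9
scene bottle_k_mid 0.4 [269.8, 245.2, 387.6, 335.5] 5997 325.5 286.5
scene bottle_k_cap 0.77 [222.0, 126.9, 245.5, 149.9] 383 234.0 138.1
scene nest 0.77 [254.7, 180.8, 314.2, 227.6] 2021 286.1 204.6
scene needle 0.97 [256.8, 181.1, 318.1, 227.1] 1991 285.7 204.9
scene blue_tray 0.73 [172.6, 159.4, 264.0, 212.7] 1434 217.3 187.8
scene red_tray 0.96 [267.4, 242.6, 385.3, 334.2] 6014 325.4 286.4
top 54.53895197157353 [0.3892 0.1132 0.9352] [[-0.018992587616284213, -0.9991833891311594, -0.03566281677051607], [-0.992267527715949, 0.023212961510470156, -0.12192748606607068], [0.12265575834878771, 0.03307133656632376, -0.9918981054733399]]
top bottle_k_mid 0.73 [155.9, 168.7, 192.3, 202.0] 946 177.5 183.6
top bottle_k_cap 0.65 [161.7, 169.5, 180.7, 190.0] 438 170.4 179.1
top nest 0.94 [237.9, 155.2, 288.7, 207.5] 2125 264.2 179.2
top needle 0.77 [238.4, 151.2, 291.2, 205.7] 2228 264.0 179.2
top blue_tray 0.7 [155.2, 164.6, 203.4, 250.8] 1759 183.5 210.0
top red_tray 0.74 [316.9, 153.0, 364.4, 233.8] 3823 339.7 194.2
```

View pics/s.png

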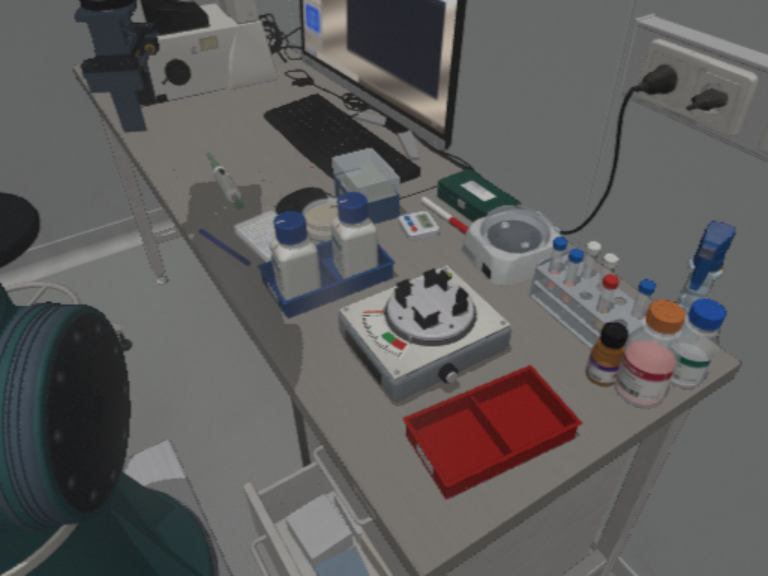

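View pics/t.png

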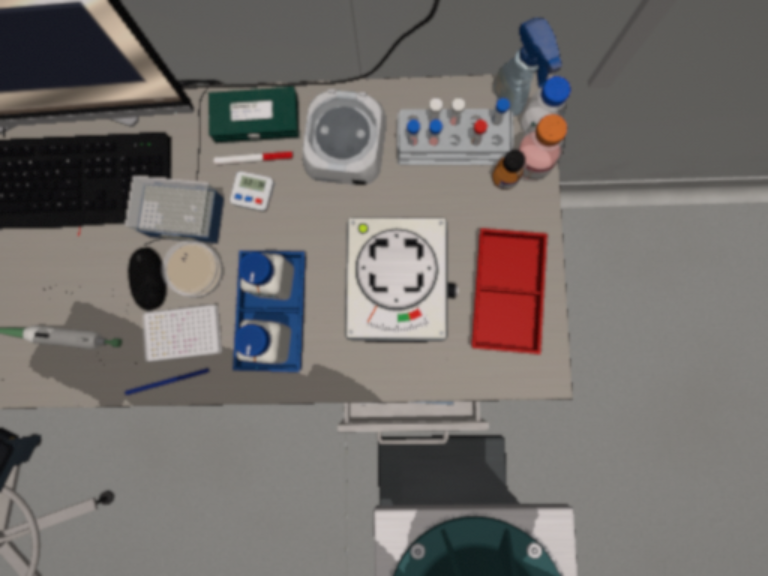

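The scene view shows both bottles in the blue tray (caps near (292,228) and (351,208) in the 768-wide picture), the tester with its nest at about (432,305) and the red tray on the right. The top view agrees. Next I'll fit positions.

```bash
cat > fit.py <<'E'
from h import *
from scipy.optimize import least_squares
np.set_printoptions(precision=4,suppress=True)
P={n:np.load(n+".npy",allow_pickle=True).item() for n in ["scene","top"]}
def hull_centroid(p,X):
    h=cv2.convexHull(proj(p,X).astype(np.float32)*16); m=cv2.moments(h)
    return np.array([m["m10"],m["m01"]])/m["m00"]/16
def boxpts(x,y,yaw,hx,hy,zs):
    c,s=np.cos(yaw),np.sin(yaw)
    return np.array([[x+c*a*hx-s*b*hy,y+s*a*hx+c*b*hy,z] for a,b in [(-1,-1),(1,-1),(1,1),(-1,1)] for z in zs])
def cyl(x,y,r,zs):
    t=np.linspace(0,2*np.pi,40); return np.array([[x+r*np.cos(a),y+r*np.sin(a),z] for a in t for z in zs])
def hsv(p): return cv2.cvtColor(p["color"],cv2.COLOR_RGB2HSV)
E
python3 - <<'E'
from fit import *
# colour masks
def comps(m,amin):
    n,l,s,c=cv2.connectedComponentsWithStats(m.astype(np.uint8)); return [(l==i,s[i],c[i]) for i in range(1,n) if s[i,4]>amin]
red={}
for n,p in P.items():
    h=hsv(p); 
    r=((h[...,0]<6)|(h[...,0]>174))&(h[...,1]>150)&(h[...,2]>60)
    big=max(comps(r,300),key=lambda k:k[1][4]); red[n]=big[0]
    b=(h[...,0]>100)&(h[...,0]<125)&(h[...,1]>140)
    roi=(slice(110,215),slice(165,275)) if n=="scene" else (slice(160,255),slice(150,210))
    sub=h[roi][b[roi]]; print(n,"blue V pct",np.percentile(sub[:,2],[5,25,50,75,95]),np.percentile(sub[:,0],[5,50,95]),np.percentile(sub[:,1],[5,50,95]))
    print("redmask",big[1],big[2])
# red tray fit: silhouettes
def tray_fit(masks,x0,H=0.034):
    cs={n:cv2.convexHull(np.argwhere(m)[:,::-1].astype(np.float32))[:,0] for n,m in masks.items()}
    def res(q):
        r=[]
        for n,c in cs.items():
            h=cv2.convexHull(proj(P[n],boxpts(q[0],q[1],q[2],.096,.052,[0,H])).astype(np.float32))
            r+=[cv2.pointPolygonTest(h,(float(a),float(b)),True)-0.3 for a,b in c]
            hc=cv2.convexHull(c.astype(np.float32)); r+=[cv2.pointPolygonTest(hc,(float(a[0][0]),float(a[0][1])),True)+0.5 for a in h]
        return r
    s=least_squares(res,x0,loss="soft_l1",diff_step=1e-3); return s.x,np.sqrt(np.mean(np.array(res(s.x))**2))
c=at(P["top"],339.7,194.2,.02); print("red0",c); print("red",tray_fit(red,[c[0],c[1],0.05]))
# crops
for n,(a,b,cc,d) in {"scene":(105,235,160,330),"top":(140,260,145,305)}.items():
    P[n]["color"][a:b,cc:d]
sc=P["scene"]["color"][115,160]
A=cv2.resize(P["top"]["color"][140:260,145:305],(800,600),interpolation=cv2.INTER_CUBIC); cv2.imwrite("pics/ct.png",A[...,::-1])
E
```

```text
scene blue V pct [ 99. 101. 102. 106. 115.] [109. 111. 111.] [141.15 150.   157.  ]
redmask [ 269  244  119   88 5667] [326.8648 285.9566]
top blue V pct [ 72.  97. 116. 121. 125.] [107. 107. 109.] [158. 191. 212.]
redmask [ 315  153   50   83 3606] [339.302  193.6894]
red0 [ 0.4949 -0.0712  0.02  ]
red (array([ 0.4983, -0.0683, -0.1084]), np.float64(0.7526420076670869))
```

View pics/ct.png

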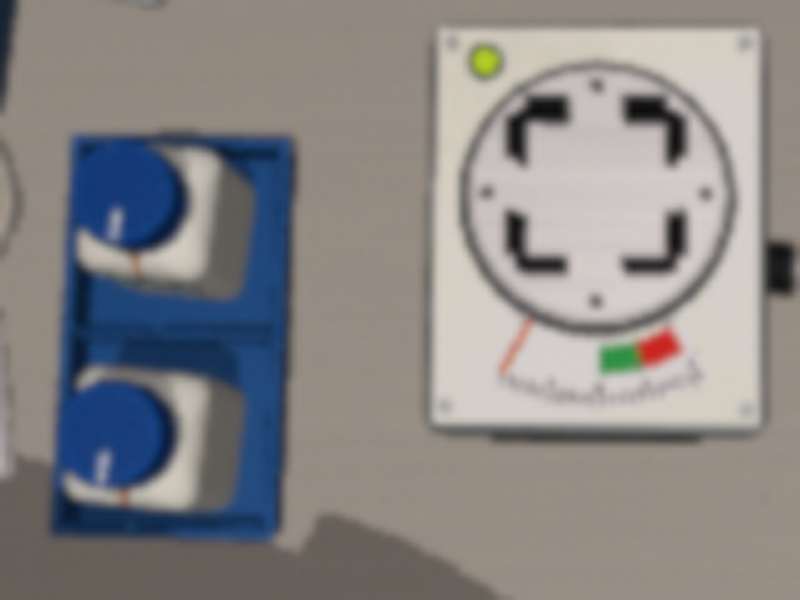

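The crop shows the nest square to the housing, the needle at rest and both bottles nearly square, with the white line and orange mark on the -x side. I'll fit the caps, the nest and the blue tray now.

```bash
cat > go.py <<'E'
# usage: go.py x y z yaw  -> delta in tool axes (cm) and turn; yaw = angle of tool y in world (mod pi)
import sys; from h import *
from scipy.spatial.transform import Rotation as Ro
np.set_printoptions(precision=3,suppress=True)
o=env.get_obs(); R=Ro.from_quat(o["ee_rot"]).as_matrix()
print("t",round(float(o["time"]),2),"pos",o["position"],"w",round(float(o["grip_width"]),3),"j6",round(float(o["joint_positions"][5]),3),"F",o["wrist_force"],"T",o["wrist_torque"],"yaw_y",round(float(np.arctan2(R[1,1],R[0,1])),3),"xaxis",R[:,0])
if len(sys.argv)>1:
    x,y,z,yaw=map(float,sys.argv[1:5]); d=np.array([x,y,z])-o["position"]
    c,s=np.cos(yaw),np.sin(yaw)
    T=np.array([[0,c,s],[0,s,-c],[-1,0,0]])
    best=min([T,T@np.diag([1,-1,-1])],key=lambda T:np.linalg.norm(Ro.from_matrix(R.T@T).as_rotvec()))
    print("shift tool(start) cm",R.T@d*100,"turn",Ro.from_matrix(R.T@best).as_rotvec(),"shift in target axes cm",best.T@d*100)
E
python3 go.py 0.526 0.319 0.26 1.54
```

```text
t 0.7 pos [0.308 0.629 0.2  ] w 1.002 j6 -0.033 F [-0.198  0.731 -0.47 ] T [ 0.023 -0.007  0.038] yaw_y 1.115 xaxis [ 0.  0. -1.]
shift tool(start) cm [ -5.986 -18.206  33.186] turn [-0.425  0.    -0.   ] shift in target axes cm [ -5.986 -30.27   22.728]
```

```bash
python3 -m inch '[[-0.142,0,0,-2,0,0,1],[-0.142,0,0,-2,0,0,1],[-0.142,0,0,-2,0,0,1],[0,0,0,0,-5,3.8,1],[0,0,0,0,-5,3.8,1],[0,0,0,0,-5,3.8,1],[0,0,0,0,-5,3.8,1],[0,0,0,0,-5,3.8,1],[0,0,0,0,-5,3.8,1],[0,0,0,0,0,0,1]]'
python3 go.py 0.526 0.319 0.26 1.54
python3 - <<'E'
from h import *
p=eyes.capture("wrist"); save(p,"w1.png"); np.save("wrist.npy",p,allow_pickle=True); print(p["vfov"],-p["R"].T@p["t"],p["R"])
print(proj(p,[[.527,.319,.141],[.421,.3245,.141]]))
E
```

```text
time: 1.95
position: [0.5279, 0.3204, 0.2602]
ee_rot: [0.012, 0.707, -0.012, 0.707]
wrist_force: [-0.5, 1.2, 0.8]
grip_width: 0.997
t 1.95 pos [0.528 0.32  0.26 ] w 0.997 j6 -1.029 F [-0.541  1.151  0.795] T [ 0.018 -0.043 -0.03 ] yaw_y 1.537 xaxis [ 0. -0. -1.]
shift tool(start) cm [ 0.025 -0.151 -0.187] turn [-0.003  0.     0.   ] shift in target axes cm [ 0.025 -0.15  -0.188]
58.14188255052917 [0.46237243 0.3221542  0.44411949] [[ 3.43355376e-02  9.99410359e-01  7.13942759e-05]
 [ 9.71610988e-01 -3.33971996e-02  2.34215104e-01]
 [ 2.34079386e-01 -7.97253404e-03 -9.72184797e-01]]
[[248.92908019 182.34971691]
 [251.0869323   56.52735106]]
```

View pics/w1.png

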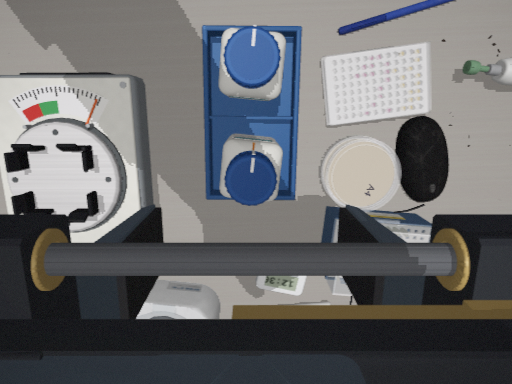

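The wrist view shows both caps (near (250,178), far (252,57)), the tray and the tester. The bodies look nearly square to the tray. I'll fit them.

```bash
python3 - <<'E'
from h import *
np.set_printoptions(precision=4,suppress=True)
p=np.load("wrist.npy",allow_pickle=True).item(); I=p["color"]; h=cv2.cvtColor(I,cv2.COLOR_RGB2HSV)
g=I[...,0]
white=((h[...,1]<60)&(h[...,2]>140)).astype(np.uint8)
for nm,(y0,y1),cap in [("near",(128,205),(250,178)),("far",(22,105),(252,57))]:
    # cap circle
    roi=cv2.resize(I[y0:y1,205:300],None,fx=4,fy=4,interpolation=cv2.INTER_CUBIC)
    c=cv2.HoughCircles(cv2.cvtColor(roi,cv2.COLOR_RGB2GRAY),cv2.HOUGH_GRADIENT,1,200,param1=80,param2=15,minRadius=85,maxRadius=135)
    if c is not None:
        u,v,r=c[0,0]; u=205+u/4;v=y0+v/4; print(nm,"circle",u,v,r/4,"->",at(p,u,v,.141))
    m=white[y0:y1,210:292]; ys,xs=np.where(m)
    print(nm,"white rect",cv2.minAreaRect(np.c_[xs+210,ys+y0].astype(np.float32)))
    for row in range(y0,y1,8):
        q=np.where(white[row,210:292])[0]
        if len(q): print(row,q[0]+210,q[-1]+210,end=" | ")
    print()
tray=(h[...,0]>100)&(h[...,0]<120)&(h[...,1]>140)
ys,xs=np.where(tray[15:206,195:308]); r=cv2.minAreaRect(np.c_[xs+195,ys+15].astype(np.float32)); print("tray",r,at(p,*r[0],.034))
print([at(p,*q,.034) for q in cv2.boxPoints(r)])
E
```

```text
near circle 250.625 175.125 24.45 -> [0.5205 0.3207 0.141 ]
near white rect ((251.1067657470703, 166.6292266845703), (59.492706298828125, 63.23766326904297), 5.440331935882568)
136 262 263 | 144 225 277 | 152 223 282 | 160 223 281 | 168 222 280 | 176 221 278 | 184 221 277 | 192 221 276 | 200 268 271 | 
far circle 248.625 58.375 30.85 -> [0.4224 0.3224 0.141 ]
far white rect ((250.5, 60.0), (76.0, 81.0), 90.0)
22 210 291 | 30 225 255 | 38 222 284 | 46 221 285 | 54 220 284 | 62 220 283 | 70 220 282 | 78 220 281 | 86 220 281 | 94 236 278 | 
tray ((251.5, 115.0), (178.0, 97.0), 90.0) [0.4701 0.3237 0.034 ]
[array([0.3732, 0.2738, 0.034 ]), array([0.3768, 0.3799, 0.034 ]), array([0.5792, 0.3798, 0.034 ]), array([0.5751, 0.2604, 0.034 ])]
```

```bash
python3 -m inch '[[0.171,0,0,0,0,-0.4,1],[0.171,0,0,0,0,0,1],[0.171,0,0,0,0,0,1],[0.171,0,0,0,0,0,1],[0.171,0,0,0,0,0,1],[0.171,0,0,0,0,0,1],[0.171,0,0,0,0,0,1],[0.171,0,0,0,0,0,1],[0.171,0,0,0,0,0,1],[0,0,0,0,0,0,1]]'
python3 go.py 0.524 0.320 0.132 0
```

```text
time: 3.25
position: [0.5214, 0.3246, 0.2601]
ee_rot: [0.499, 0.501, -0.499, 0.501]
wrist_force: [-0.9, -0.5, -0.0]
grip_width: 1.002
t 3.25 pos [0.521 0.325 0.26 ] w 1.002 j6 0.514 F [-0.92  -0.528 -0.034] T [-0.071  0.054 -0.021] yaw_y 0.004 xaxis [-0.  0. -1.]
shift tool(start) cm [12.813  0.264  0.457] turn [ 0.004 -0.     0.   ] shift in target axes cm [12.813  0.265  0.455]
```

```bash
python3 -m inch '[[0,0,0,4.3,0.26,0.46,1],[0,0,0,4.3,0,0,1],[0,0,0,4.2,0,0,1],[0,0,0,0,0,0,1]]' 5
python3 go.py 0.524 0.320 0.132 0
python3 -m inch '[[0,0,0,0,0,0,0.4],[0,0,0,0,0,0,0.4],[0,0,0,0,0,0,0.4],[0,0,0,0,0,0,0.4],[0,0,0,0,0,0,0.4],[0,0,0,0,0,0,0.4]]'
python3 go.py 0.524 0.320 0.132 0
```

```text
time: 3.75
position: [0.5226, 0.3185, 0.1296]
ee_rot: [0.497, 0.502, -0.5, 0.501]
wrist_force: [0.2, -0.5, 0.7]
grip_width: 1.001
t 3.75 pos [0.523 0.318 0.13 ] w 1.001 j6 0.503 F [ 0.228 -0.499  0.728] T [-0.033  0.042  0.019] yaw_y 0.006 xaxis [-0.005 -0.003 -1.   ]
shift tool(start) cm [-0.244  0.145 -0.151] turn [0.006 0.003 0.005] shift in target axes cm [-0.243  0.145 -0.153]
time: 4.5
position: [0.5247, 0.3189, 0.1322]
ee_rot: [0.5, 0.5, -0.499, 0.501]
wrist_force: [0.4, 0.6, 0.4]
grip_width: 0.404
t 4.5 pos [0.525 0.319 0.132] w 0.404 j6 0.506 F [0.398 0.564 0.424] T [-0.039  0.016  0.039] yaw_y 0.002 xaxis [ 0.  0. -1.]
shift tool(start) cm [ 0.018 -0.068 -0.114] turn [ 0.002 -0.    -0.   ] shift in target axes cm [ 0.018 -0.068 -0.114]
```

```bash
python3 - <<'E'
from h import *
p=eyes.capture("scene"); a=cv2.resize(p["color"][80:230,150:350],(600,450),interpolation=cv2.INTER_CUBIC)
q=eyes.capture("wrist"); b=cv2.resize(q["color"],(600,450)); 
cv2.imwrite("pics/g1.png",cv2.resize(np.hstack([a,b]),(800,300))[...,::-1])
E
```

```text
(no output)
```

View pics/g1.png

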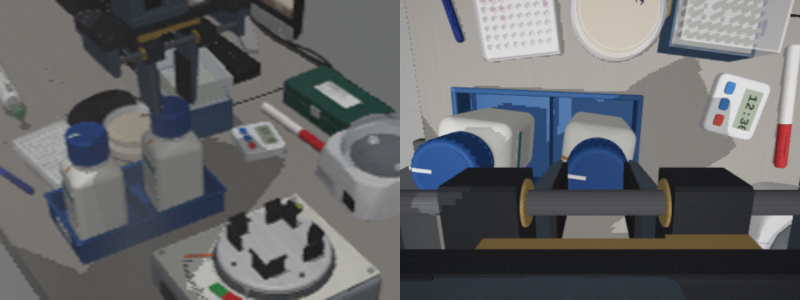

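```bash
python3 - <<'E'
from h import *
np.set_printoptions(precision=1,suppress=True)
o=env.get_obs(); T=o["position"]
for n in ["scene","wrist","top"]:
    p=eyes.capture(n)
    q=proj(p,[T,[.523,.320,.141],T+[0,0,-.019],[T[0],T[1],.0]])
    print(n,q)
    if n=="scene": print((q-[150,80])*2)
    if n=="wrist": print(q*np.array([400/512,300/384])+[400,0], p["t"],-p["R"].T@p["t"])
    if n=="top": 
        b=p["color"][130:260,130:290]; cv2.imwrite("pics/t2.png",cv2.resize(b,(640,520),interpolation=cv2.INTER_CUBIC)[...,::-1]); print((q-[130,130])*4)
E
```

```text
scene [[234.  136.3]
 [233.  133. ]
 [234.4 143. ]
 [236.7 179.8]]
[[168.  112.5]
 [165.9 106. ]
 [168.8 126. ]
 [173.3 199.7]]
wrist [[250.3 227.1]
 [247.3 230.7]
 [250.3 216.8]
 [250.2 179.9]]
[[595.6 177.5]
 [593.2 180.2]
 [595.5 169.4]
 [595.4 140.5]] [-0.5  0.3  0.4] [0.5 0.4 0.3]
top [[170.7 178.8]
 [169.1 178.9]
 [172.8 180.2]
 [183.8 187.1]]
[[162.8 195.2]
 [156.5 195.6]
 [171.3 200.6]
 [215.1 228.4]]
```

View pics/t2.png

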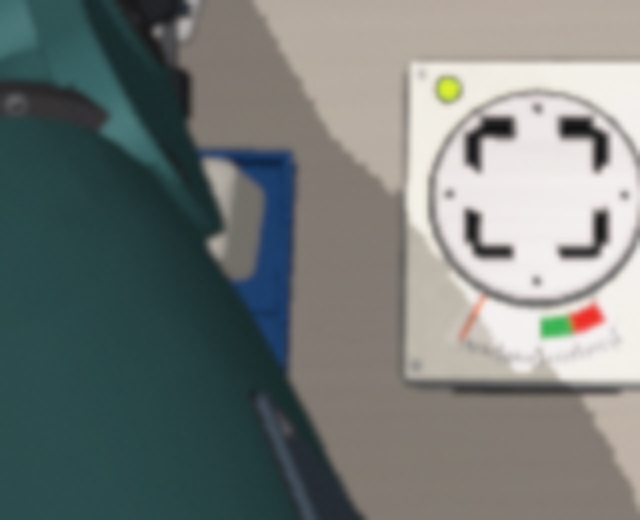

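The top view is blocked by the arm, but scene and wrist views put the TCP on the cap. I'll command a tighter close to see whether the fingers have contact.

```bash
python3 -m inch '[[0,0,0,0,0,0,0],[0,0,0,0,0,0,0]]' 5; python3 go.py
```

```text
time: 5.0
position: [0.5247, 0.3189, 0.1321]
ee_rot: [0.499, 0.5, -0.5, 0.501]
wrist_force: [0.0, 0.6, -0.2]
grip_width: 0.216
t 5.0 pos [0.525 0.319 0.132] w 0.216 j6 0.506 F [ 0.022  0.608 -0.231] T [-0.055  0.036 -0.029] yaw_y 0.002 xaxis [-0. -0. -1.]
```

```bash
python3 - <<'E'
from h import *
p=eyes.capture("scene"); a=cv2.resize(p["color"][90:170,190:280],(450,400),interpolation=cv2.INTER_CUBIC)
q=eyes.capture("wrist"); b=cv2.resize(q["color"][150:250,170:340],(680,400),interpolation=cv2.INTER_CUBIC)
cv2.imwrite("pics/g2.png",cv2.resize(np.hstack([a,b]),(800,283))[...,::-1])
E
```

```text
(no output)
```

View pics/g2.png

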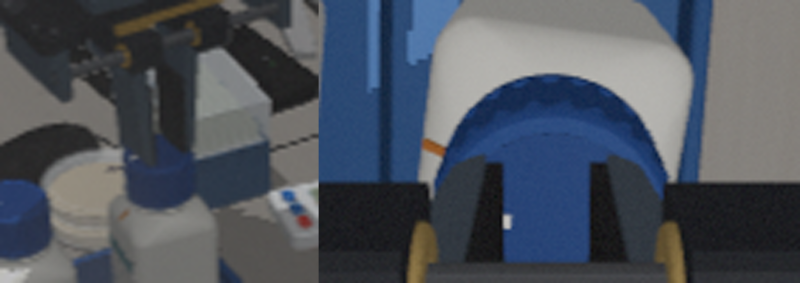

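The fingers are resting over the top of the cap: the fingertips sit about 28 mm higher than the stated pose implies, and they closed above the cap without touching it. I'll open, go 28 mm lower, watch the force and close again.

```bash
python3 -m inch '[[0,0,0,-1,0,0,1],[0,0,0,0,0,0,1],[0,0,0,0,0,0,1],[0,0,0,0,0,0,1],[0,0,0,0,0,0,1],[0,0,0,0,0,0,1]]' 5; python3 -m inch '[[0,0,0,1,0,0,1],[0,0,0,1,0,0,1],[0,0,0,0,0,0,1]]'; python3 go.py;  python3 - <<'E'
from h import *
p=eyes.capture("scene"); a=cv2.resize(p["color"][90:170,190:280],(450,400),interpolation=cv2.INTER_CUBIC)
q=eyes.capture("wrist"); b=cv2.resize(q["color"][130:250,150:354],(680,400),interpolation=cv2.INTER_CUBIC)
cv2.imwrite("pics/g3.png",cv2.resize(np.hstack([a,b]),(800,283))[...,::-1])
E
```

```text
time: 5.85
position: [0.5246, 0.3189, 0.142]
ee_rot: [0.499, 0.501, -0.5, 0.5]
wrist_force: [-0.5, 1.0, -1.1]
grip_width: 0.755
time: 6.22
position: [0.524, 0.3185, 0.1208]
ee_rot: [0.499, 0.501, -0.5, 0.5]
wrist_force: [-0.1, 0.2, -0.5]
grip_width: 1.0
t 6.22 pos [0.524 0.318 0.121] w 1.0 j6 0.506 F [-0.11   0.155 -0.467] T [-0.086  0.011 -0.048] yaw_y 0.002 xaxis [-0.002 -0.001 -1.   ]
```

View pics/g3.png

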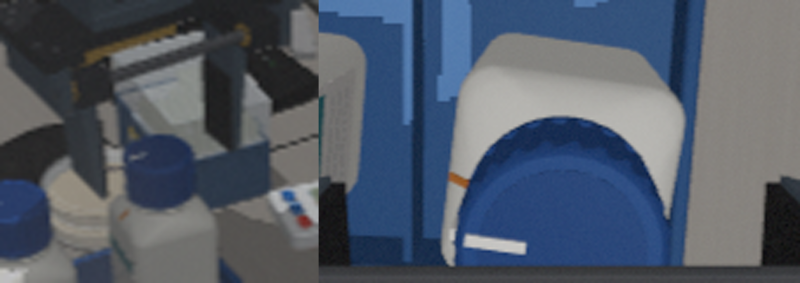

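```bash
python3 -m inch '[[0,0,0,0.8,0,0,1],[0,0,0,0.8,0,0,1],[0,0,0,0,0,0,0.3],[0,0,0,0,0,0,0.3],[0,0,0,0,0,0,0.3],[0,0,0,0,0,0,0.3],[0,0,0,0,0,0,0.3],[0,0,0,0,0,0,0.3]]' 5; python3 go.py
```

```text
time: 7.32
position: [0.5249, 0.319, 0.1063]
ee_rot: [0.5, 0.5, -0.499, 0.501]
wrist_force: [1.7, -0.7, 0.6]
grip_width: 0.524
t 7.33 pos [0.525 0.319 0.106] w 0.524 j6 0.506 F [ 1.696 -0.691  0.633] T [-0.108 -0.085  0.033] yaw_y 0.002 xaxis [ 0.  0. -1.]
```

Opening 0.524 is 47.7 mm, so the cap is held and centred along x. I'll reopen, turn about 85° and grip firmly, which centres it along y too.

```bash
python3 -m inch '[[0,0,0,0,0,0,0.8],[0,0,0,0,0,0,0.8],[-0.185,0,0,0,0,0,0.8],[-0.185,0,0,0,0,0,0.8],[-0.185,0,0,0,0,0,0.8],[-0.185,0,0,0,0,0,0.8],[-0.185,0,0,0,0,0,0.8],[-0.185,0,0,0,0,0,0.8],[-0.185,0,0,0,0,0,0.8],[-0.185,0,0,0,0,0,0.8]]' 60; python3 -m inch '[[0,0,0,0,0,0,0.8],[0,0,0,0,0,0,0.3],[0,0,0,0,0,0,0.3],[0,0,0,0,0,0,0.3],[0,0,0,0,0,0,0.3],[0,0,0,-3,0,0,0.3],[0,0,0,-3,0,0,0.3],[0,0,0,-3,0,0,0.3],[0,0,0,-3,0,0,0.3],[0,0,0,0,0,0,0.3]]' 60; python3 go.py 0.529 0.1125 0.226 1.56
```

```text
time: 8.57
position: [0.5245, 0.3188, 0.1061]
ee_rot: [0.029, 0.707, -0.029, 0.706]
wrist_force: [0.1, -0.1, 0.1]
grip_width: 0.802
time: 9.82
position: [0.5255, 0.3193, 0.2278]
ee_rot: [0.032, 0.705, -0.031, 0.707]
wrist_force: [-0.1, -0.0, -3.1]
grip_width: 0.514
t 9.82 pos [0.525 0.319 0.228] w 0.514 j6 -0.973 F [-0.072 -0.004 -3.064] T [ 0.032  0.07  -0.003] yaw_y 1.482 xaxis [ 0.003  0.001 -1.   ]
shift tool(start) cm [  0.153 -20.567   2.19 ] turn [-0.078  0.003 -0.002] shift in target axes cm [  0.182 -20.675   0.575]
```

```bash
python3 -m inch '[[-0.09,0,0,0,0,0.35,0.3],[0,0,0,0,-4,0,0.3],[0,0,0,0,-4.5,0,0.3],[0,0,0,0,-4.5,0,0.3],[0,0,0,0,-4.5,0,0.3],[0,0,0,0,-3.2,0,0.3],[0,0,0,0,0,0,0.3],[0,0,0,0,0,0,0.3]]'; python3 go.py 0.529 0.1125 0.226 1.57
python3 - <<'E'
from h import *
np.set_printoptions(precision=1,suppress=True)
p=eyes.capture("scene"); a=cv2.resize(p["color"][110:240,215:345],(520,520),interpolation=cv2.INTER_CUBIC)
q=eyes.capture("wrist"); b=cv2.resize(q["color"][0:260,100:380],(560,520),interpolation=cv2.INTER_CUBIC)
np.save("w2.npy",q,allow_pickle=True);np.save("s2.npy",p,allow_pickle=True)
cv2.imwrite("pics/g4.png",cv2.resize(np.hstack([a,b]),(800,385))[...,::-1])
print(proj(q,[[.529,.1125,.074],[.529,.1125,.125]]))
E
```

```text
time: 10.82
position: [0.5279, 0.1117, 0.2251]
ee_rot: [-0.0, 0.708, 0.0, 0.707]
wrist_force: [-0.4, 1.1, -3.6]
grip_width: 0.521
t 10.82 pos [0.528 0.112 0.225] w 0.521 j6 -1.406 F [-0.404  1.083 -3.623] T [-0.01  -0.03  -0.004] yaw_y 1.572 xaxis [-0.001 -0.    -1.   ]
shift tool(start) cm [-0.092  0.075  0.106] turn [ 0.002 -0.001  0.   ] shift in target axes cm [-0.092  0.076  0.106]
[[251.  177.7]
 [251.1 189.4]]
```

View pics/g4.png

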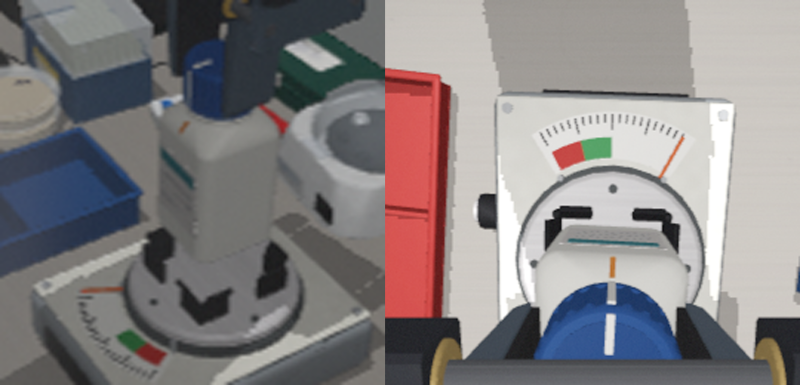

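Bottle and nest look parallel and centred: nest angles at columns 545 and 680, bottle axis at about 613 in the right panel. Lowering gently.

```bash
python3 -m inch '[[0,0,0,0.9,0.07,0.1,0.3],[0,0,0,0.9,0,0,0.3],[0,0,0,0.9,0,0,0.3],[0,0,0,0.5,0,0,0.3],[0,0,0,0.5,0,0,0.3],[0,0,0,0.5,0,0,0.3],[0,0,0,0,0,0,0.3]]'; python3 go.py 0.529 0.1125 0.177 1.57;
```

```text
time: 11.8
position: [0.5292, 0.1122, 0.1838]
ee_rot: [-0.0, 0.707, 0.0, 0.707]
wrist_force: [-0.0, -0.8, -3.8]
grip_width: 0.522
t 11.8 pos [0.529 0.112 0.184] w 0.522 j6 -1.406 F [-0.031 -0.792 -3.826] T [ 0.06   0.042 -0.021] yaw_y 1.572 xaxis [-0. -0. -1.]
shift tool(start) cm [ 0.681  0.028 -0.023] turn [ 0.002 -0.     0.   ] shift in target axes cm [ 0.681  0.028 -0.024]
```

```bash
python3 -m inch '[[0,0,0,0.3,0,0,0.3],[0,0,0,0.2,0,0,0.3],[0,0,0,0.1,0,0,0.3],[0,0,0,0,0,0,0.3]]'; python3 go.py 0.529 0.1125 0.177 1.57;
```

```text
time: 12.3
position: [0.5294, 0.1123, 0.1781]
ee_rot: [-0.0, 0.707, 0.0, 0.707]
wrist_force: [0.3, 0.2, -2.9]
grip_width: 0.513
t 12.3 pos [0.529 0.112 0.178] w 0.513 j6 -1.406 F [ 0.328  0.208 -2.945] T [ 0.034 -0.003 -0.018] yaw_y 1.572 xaxis [-0.  0. -1.]
shift tool(start) cm [ 0.109  0.024 -0.038] turn [ 0.002 -0.    -0.   ] shift in target axes cm [ 0.109  0.024 -0.038]
```

```bash
python3 -m inch '[[0,0,0,0.1,0,0,0.3],[0,0,0,0.05,0,0,0.3],[0,0,0,0,0,0,0.3]]'; python3 go.py;
```

```text
time: 12.68
position: [0.5297, 0.1124, 0.177]
ee_rot: [-0.0, 0.707, 0.0, 0.707]
wrist_force: [-0.9, 0.5, 3.5]
grip_width: 0.515
t 12.68 pos [0.53  0.112 0.177] w 0.515 j6 -1.406 F [-0.887  0.545  3.517] T [ 0.233  0.151 -0.015] yaw_y 1.572 xaxis [ 0.001  0.    -1.   ]
```

Seated: the force went from -3 N to +3.5 N. Turning the cap 0.3 rad first.

```bash
cat > nd.py <<'E'
# needle angle from the wrist picture: orange pixels -> world at z=.06, about nest centre
from h import *
p=eyes.capture("wrist"); h=cv2.cvtColor(p["color"],cv2.COLOR_RGB2HSV)
m=(h[...,0]>4)&(h[...,0]<16)&(h[...,1]>110)&(h[...,2]>120)
ys,xs=np.where(m); X=np.array([at(p,u,v,.062) for u,v in zip(xs,ys)])
d=X[:,:2]-[.529,.1125]; r=np.hypot(*d.T); k=(r>.06)&(r<.1)&(d[:,0]<-.03)
a=np.arctan2(-d[k,1],-d[k,0]) if k.any() else np.array([np.nan])
print("needle n",k.sum(),"angle from -x toward -y",np.median(a).round(3), "spread",a.std().round(3))
E
python3 - <<'E'
import numpy as np
E
python3 nd.py; python3 -m inch '[[-0.1,0,0,0,0,0,0.3],[-0.1,0,0,0,0,0,0.3],[-0.1,0,0,0,0,0,0.3],[0,0,0,0,0,0,0.3],[0,0,0,0,0,0,0.3]]'; python3 go.py; python3 nd.py
```

```text
needle n 88 angle from -x toward -y -0.533 spread 0.223
time: 13.35
position: [0.5297, 0.1123, 0.1769]
ee_rot: [-0.105, 0.699, 0.105, 0.699]
wrist_force: [-0.1, 0.0, 4.2]
grip_width: 0.516
t 13.35 pos [0.53  0.112 0.177] w 0.516 j6 -1.704 F [-0.121  0.018  4.244] T [-0.09  -0.036 -0.23 ] yaw_y 1.87 xaxis [ 0.001  0.    -1.   ]
needle n 91 angle from -x toward -y -0.295 spread 0.152
```

```bash
python3 -m inch '[[-0.1,0,0,0,0,0,0.3],[-0.1,0,0,0,0,0,0.3],[-0.08,0,0,0,0,0,0.3],[-0.05,0,0,0,0,0,0.3],[0,0,0,0,0,0,0.3],[0,0,0,0,0,0,0.3]]'; python3 go.py; python3 nd.py
python3 - <<'E'
from h import *
q=eyes.capture("wrist"); cv2.imwrite("pics/g5.png",q["color"][0:250,100:420][...,::-1])
E
```

```text
time: 14.15
position: [0.5299, 0.1123, 0.1769]
ee_rot: [-0.219, 0.672, 0.219, 0.673]
wrist_force: [3.1, -0.9, 5.2]
grip_width: 0.515
t 14.15 pos [0.53  0.112 0.177] w 0.515 j6 -2.034 F [ 3.066 -0.918  5.201] T [-0.266 -0.838 -0.484] yaw_y 2.2 xaxis [ 0.001  0.    -1.   ]
needle n 99 angle from -x toward -y 0.001 spread 0.067
```

View pics/g5.png

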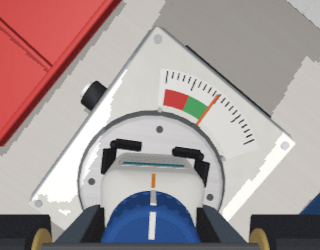

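The cap line is still in line with the orange mark, so this cap holds. The needle is just inside the green, so I'll turn 0.06 rad more for margin.

```bash
python3 -m inch '[[-0.06,0,0,0,0,0,0.3],[0,0,0,0,0,0,0.3],[0,0,0,0,0,0,0.3],[0,0,0,0,0,0,0.3]]'; python3 go.py; python3 nd.py
```

```text
time: 14.75
position: [0.5299, 0.1123, 0.1769]
ee_rot: [-0.239, 0.665, 0.239, 0.666]
wrist_force: [4.3, -0.4, 4.7]
grip_width: 0.511
t 14.75 pos [0.53  0.112 0.177] w 0.511 j6 -2.094 F [ 4.305 -0.401  4.72 ] T [-0.362 -1.09  -0.51 ] yaw_y 2.26 xaxis [ 0.001  0.    -1.   ]
needle n 100 angle from -x toward -y 0.06 spread 0.056
```

Both readings are in the green (0.59 by vision, 0.64 by torque). Turning back, lifting and returning the bottle.

```bash
python3 -m inch '[[0.14,0,0,0,0,0,0.3],[0.14,0,0,0,0,0,0.3],[0.14,0,0,0,0,0,0.3],[0.14,0,0,0,0,0,0.3],[0.12,0,0,0,0,0,0.3],[0,0,0,0,0,0,0.3],[0,0,0,-1,0,0,0.3],[0,0,0,-2,0,0,0.3],[0,0,0,-2,0,0,0.3],[0,0,0,0,0,0,0.3]]'; python3 go.py 0.521 0.319 0.228 1.49
```

```text
time: 16.05
position: [0.5294, 0.1124, 0.2275]
ee_rot: [-0.004, 0.707, 0.004, 0.707]
wrist_force: [-0.3, -1.1, -3.4]
grip_width: 0.513
t 16.05 pos [0.529 0.112 0.227] w 0.513 j6 -1.416 F [-0.3   -1.056 -3.407] T [ 0.026  0.033 -0.006] yaw_y 1.582 xaxis [ 0.001  0.    -1.   ]
shift tool(start) cm [-0.047 20.67  -0.617] turn [ 0.092  0.001 -0.   ] shift in target axes cm [-0.052 20.527 -2.504]
```

```bash
python3 -m inch '[[0,0,0,0,3.7,-0.6,0.3],[0,0,0,0,4.5,0,0.3],[0,0,0,0,4.5,0,0.3],[0,0,0,0,4.5,0,0.3],[0,0,0,0,3.46,0,0.3],[0.09,0,0,0,0,0,0.3],[0,0,0,3.5,0,0,0.3],[0,0,0,3.5,0,0,0.3],[0,0,0,3,0,0,0.3],[0,0,0,1.2,0,0,0.3]]'; python3 -m inch '[[0,0,0,0.3,0,0,0.3],[0,0,0,0.2,0,0,0.3],[0,0,0,0.2,0,0,0.3],[0,0,0,0,0,0,0.3]]'; python3 go.py 0.521 0.319 0.106 1.49
```

```text
time: 17.3
position: [0.5194, 0.3179, 0.1119]
ee_rot: [0.027, 0.708, -0.029, 0.705]
wrist_force: [-0.6, 0.9, -3.1]
grip_width: 0.515
time: 17.8
position: [0.5212, 0.3189, 0.1081]
ee_rot: [0.028, 0.706, -0.028, 0.707]
wrist_force: [0.3, 0.4, -2.3]
grip_width: 0.512
t 17.8 pos [0.521 0.319 0.108] w 0.512 j6 -0.981 F [ 0.282  0.43  -2.301] T [0.053 0.007 0.031] yaw_y 1.492 xaxis [ 0.001  0.    -1.   ]
shift tool(start) cm [ 0.208  0.01  -0.025] turn [ 0.002  0.001 -0.   ] shift in target axes cm [ 0.208  0.01  -0.025]
```

```bash
python3 -m inch '[[0,0,0,0.15,0,0,0.3],[0,0,0,0.1,0,0,0.3],[0,0,0,0,0,0,0.9],[0,0,0,0,0,0,0.9],[0,0,0,0,0,0,0.9],[0,0,0,-3,0,0,1],[0,0,0,-4,0,0,1],[0,0,0,0,0,0,1]]';  python3 go.py 0.4215 0.323 0.17 0.0
python3 - <<'E'
from h import *
from fit import hsv
p=eyes.capture("wrist"); np.save("w3.npy",p,allow_pickle=True); save(p,"w3.png")
E
```

```text
time: 18.8
position: [0.5226, 0.3196, 0.1781]
ee_rot: [0.029, 0.705, -0.027, 0.708]
wrist_force: [0.6, -0.0, -0.2]
grip_width: 0.999
t 18.8 pos [0.523 0.32  0.178] w 0.999 j6 -0.981 F [ 0.554 -0.014 -0.226] T [0.037 0.055 0.009] yaw_y 1.492 xaxis [ 0.004  0.002 -1.   ]
shift tool(start) cm [  0.769  -0.463 -10.111] turn [ 1.492  0.001 -0.005] shift in target axes cm [  0.811 -10.113  -0.337]
```

View pics/w3.png

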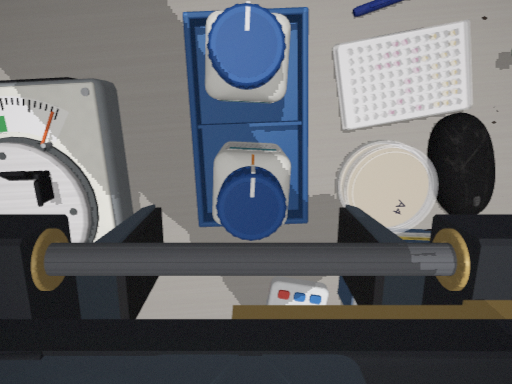

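The returned bottle stands centred in its cell with line and mark aligned. The second cap is at about (247,45).

```bash
python3 - <<'E'
from h import *
np.set_printoptions(precision=4,suppress=True)
p=np.load("w3.npy",allow_pickle=True).item()
print(at(p,247,45,.141))
a,b=at(p,210,98,.08),at(p,283,102,.08); print("yaw from edge",np.arctan2(-(b-a)[0],(b-a)[1]))
h=cv2.cvtColor(p["color"],cv2.COLOR_RGB2HSV); w=(h[...,1]<60)&(h[...,2]>140)
for cols in [(200,292)]:
    R=range(20,92,4); L=[];Q=[]
    for r in R:
        q=np.where(w[r,200:293])[0]+200; L.append(q[0]);Q.append(q[-1])
    print(L,Q)
E
```

```text
[0.4207 0.3255 0.141 ]
yaw from edge -0.13213569335106903
[np.int64(207), np.int64(206), np.int64(206), np.int64(206), np.int64(205), np.int64(206), np.int64(205), np.int64(205), np.int64(205), np.int64(206), np.int64(206), np.int64(206), np.int64(206), np.int64(206), np.int64(206), np.int64(206), np.int64(206), np.int64(206)] [np.int64(288), np.int64(289), np.int64(289), np.int64(290), np.int64(289), np.int64(289), np.int64(289), np.int64(289), np.int64(288), np.int64(288), np.int64(288), np.int64(287), np.int64(287), np.int64(287), np.int64(287), np.int64(286), np.int64(286), np.int64(286)]
```

```bash
python3 -m inch '[[0,0,0,0,-0.15,-5.1,1],[0,0,0,0,-0.15,-5.1,1],[0.1865,0,0,0,0,0,1],[0.1865,0,0,0,0,0,1],[0.1865,0,0,0,0,0,1],[0.1865,0,0,0,0,0,1],[0.1865,0,0,0,0,0,1],[0.1865,0,0,0,0,0,1],[0.1865,0,0,0,0,0,1],[0.1865,0,0,0,0,0,1]]' 5; python3 -m inch '[[0,0,0,3,0,0,1],[0,0,0,2.5,0,0,1],[0,0,0,1.8,0,0,1],[0,0,0,0,0,0,0.3],[0,0,0,0,0,0,0.3],[0,0,0,0,0,0,0.3],[0,0,0,0,0,0,0.3],[0,0,0,0,0,0,0.3],[0,0,0,0,0,0,0.3]]'; python3 go.py 0.4207 0.325 0.106 0
```

```text
time: 20.1
position: [0.4186, 0.3234, 0.1739]
ee_rot: [-0.501, -0.499, 0.502, -0.498]
wrist_force: [0.4, 0.0, -0.1]
grip_width: 0.997
time: 21.22
position: [0.4196, 0.3241, 0.1025]
ee_rot: [0.5, 0.5, -0.5, 0.5]
wrist_force: [1.6, -0.3, 3.6]
grip_width: 0.521
t 21.23 pos [0.42  0.324 0.102] w 0.521 j6 0.614 F [ 1.584 -0.263  3.553] T [-0.04  -0.241 -0.035] yaw_y 0.0 xaxis [ 0.001  0.001 -1.   ]
shift tool(start) cm [-0.35   0.114 -0.094] turn [ 0.    -0.001 -0.001] shift in target axes cm [-0.35   0.114 -0.094]
```

```bash
python3 -m inch '[[0,0,0,0,0,0,0.8],[0,0,0,-0.35,0,0,0.8],[-0.1855,0,0,0,0,0,0.8],[-0.1855,0,0,0,0,0,0.8],[-0.1855,0,0,0,0,0,0.8],[-0.1855,0,0,0,0,0,0.8],[-0.1855,0,0,0,0,0,0.8],[-0.1855,0,0,0,0,0,0.8],[-0.1855,0,0,0,0,0,0.8],[-0.1855,0,0,0,0,0,0.8]]' 60; python3 -m inch '[[0,0,0,0,0,0,0.8],[0,0,0,0,0,0,0.3],[0,0,0,0,0,0,0.3],[0,0,0,0,0,0,0.3],[0,0,0,0,0,0,0.3],[0,0,0,-3,0,0,0.3],[0,0,0,-3,0,0,0.3],[0,0,0,-3,0,0,0.3],[0,0,0,-3.2,0,0,0.3],[0,0,0,0,0,0,0.3]]' 60; python3 go.py 0.5295 0.1125 0.228 1.57
```

```text
time: 22.48
position: [0.419, 0.3238, 0.1057]
ee_rot: [0.028, 0.707, -0.029, 0.706]
wrist_force: [0.2, 0.5, -0.6]
grip_width: 0.799
time: 23.72
position: [0.42, 0.3244, 0.2294]
ee_rot: [0.031, 0.705, -0.03, 0.707]
wrist_force: [0.7, 0.6, -4.4]
grip_width: 0.512
t 23.73 pos [0.42  0.324 0.229] w 0.512 j6 -0.87 F [ 0.699  0.612 -4.373] T [ 0.057 -0.036 -0.012] yaw_y 1.484 xaxis [ 0.003  0.002 -1.   ]
shift tool(start) cm [  0.129 -20.155  12.752] turn [-0.086  0.003 -0.002] shift in target axes cm [  0.138 -21.179  10.968]
```

```bash
python3 -m inch '[[-0.086,0,0,0,0,0,0.3],[0,0,0,0,-4.5,0,0.3],[0,0,0,0,-4.5,1,0.3],[0,0,0,0,-4.5,3,0.3],[0,0,0,0,-4.5,4,0.3],[0,0,0,0,-3.18,2.97,0.3],[0,0,0,0,0,0,0.3],[0,0,0,0,0,0,0.3]]'; python3 go.py 0.5295 0.1125 0.177 1.57
```

```text
time: 24.72
position: [0.5277, 0.1119, 0.2261]
ee_rot: [0.0, 0.708, -0.001, 0.706]
wrist_force: [-0.5, 0.0, -3.0]
grip_width: 0.516
t 24.73 pos [0.528 0.112 0.226] w 0.516 j6 -1.404 F [-0.458  0.038 -2.968] T [ 0.106  0.021 -0.002] yaw_y 1.569 xaxis [-0.002 -0.    -1.   ]
shift tool(start) cm [4.914 0.062 0.193] turn [-0.001 -0.002  0.   ] shift in target axes cm [4.914 0.061 0.181]
```

```bash
python3 -m inch '[[0,0,0,0.9,0.03,0.05,0.3],[0,0,0,0.9,0,0,0.3],[0,0,0,0.9,0,0,0.3],[0,0,0,0.5,0,0,0.3],[0,0,0,0.5,0,0,0.3],[0,0,0,0.5,0,0,0.3],[0,0,0,0,0,0,0.3]]'; python3 go.py 0.5295 0.1125 0.177 1.57;
```

```text
time: 25.6
position: [0.529, 0.1122, 0.1853]
ee_rot: [0.0, 0.707, -0.0, 0.707]
wrist_force: [-1.2, -0.4, -3.3]
grip_width: 0.516
t 25.6 pos [0.529 0.112 0.185] w 0.516 j6 -1.404 F [-1.199 -0.401 -3.306] T [ 0.03   0.005 -0.039] yaw_y 1.57 xaxis [-0. -0. -1.]
shift tool(start) cm [0.832 0.032 0.047] turn [-0. -0.  0.] shift in target axes cm [0.832 0.031 0.047]
```

```bash
python3 -m inch '[[0,0,0,0.3,0,0,0.3],[0,0,0,0.2,0,0,0.3],[0,0,0,0.2,0,0,0.3],[0,0,0,0.1,0,0,0.3],[0,0,0,0,0,0,0.3]]'; python3 go.py; python3 nd.py
```

```text
time: 26.22
position: [0.5292, 0.1122, 0.1776]
ee_rot: [0.0, 0.707, -0.0, 0.707]
wrist_force: [-0.2, 0.1, -2.5]
grip_width: 0.516
t 26.23 pos [0.529 0.112 0.178] w 0.516 j6 -1.404 F [-0.154  0.109 -2.494] T [ 0.032  0.038 -0.037] yaw_y 1.57 xaxis [-0. -0. -1.]
needle n 91 angle from -x toward -y -0.532 spread 0.262
```

```bash
python3 -m inch '[[0,0,0,0.1,0,0,0.3],[0,0,0,0.08,0,0,0.3],[0,0,0,0,0,0,0.3]]'; python3 go.py;  python3 -m inch '[[-0.1,0,0,0,0,0,0.3],[-0.1,0,0,0,0,0,0.3],[-0.1,0,0,0,0,0,0.3],[-0.1,0,0,0,0,0,0.3],[0,0,0,0,0,0,0.3],[0,0,0,0,0,0,0.3]]'; python3 go.py; python3 nd.py
```

```text
time: 26.65
position: [0.5297, 0.1124, 0.1765]
ee_rot: [0.0, 0.707, -0.0, 0.707]
wrist_force: [-0.7, 0.6, 6.2]
grip_width: 0.515
t 26.65 pos [0.53  0.112 0.177] w 0.515 j6 -1.404 F [-0.739  0.631  6.162] T [ 0.211  0.277 -0.034] yaw_y 1.57 xaxis [ 0.001  0.    -1.   ]
time: 27.4
position: [0.5297, 0.1121, 0.1764]
ee_rot: [-0.139, 0.693, 0.139, 0.694]
wrist_force: [-0.6, -2.7, 6.1]
grip_width: 0.516
t 27.4 pos [0.53  0.112 0.176] w 0.516 j6 -1.801 F [-0.597 -2.691  6.064] T [-0.684  0.116 -0.158] yaw_y 1.967 xaxis [ 0.001 -0.    -1.   ]
needle n 93 angle from -x toward -y -0.383 spread 0.176
```

Torque levels off at 0.16 N m, so this cap is giving. Turning on.

```bash
python3 -m inch '[[-0.1,0,0,0,0,0,0.3],[-0.1,0,0,0,0,0,0.3],[0,0,0,0,0,0,0.3]]'; python3 go.py; python3 -m inch '[[-0.1,0,0,0,0,0,0.3],[-0.1,0,0,0,0,0,0.3],[0,0,0,0,0,0,0.3]]'; python3 go.py; python3 nd.py
python3 - <<'E'
from h import *
q=eyes.capture("wrist"); cv2.imwrite("pics/g6.png",q["color"][0:250,100:420][...,::-1])
E
```

```text
time: 27.82
position: [0.5298, 0.1121, 0.1764]
ee_rot: [-0.209, 0.675, 0.208, 0.676]
wrist_force: [-0.3, -3.0, 5.0]
grip_width: 0.517
t 27.82 pos [0.53  0.112 0.176] w 0.517 j6 -2.003 F [-0.288 -3.02   4.952] T [-0.723 -0.068 -0.134] yaw_y 2.169 xaxis [ 0.001 -0.    -1.   ]
time: 28.2
position: [0.5298, 0.1122, 0.1763]
ee_rot: [-0.274, 0.651, 0.274, 0.652]
wrist_force: [1.0, -0.8, 5.2]
grip_width: 0.516
t 28.2 pos [0.53  0.112 0.176] w 0.516 j6 -2.201 F [ 1.023 -0.776  5.158] T [-0.47 -0.31 -0.16] yaw_y 2.367 xaxis [ 0.001  0.    -1.   ]
needle n 93 angle from -x toward -y -0.387 spread 0.178
```

View pics/g6.png

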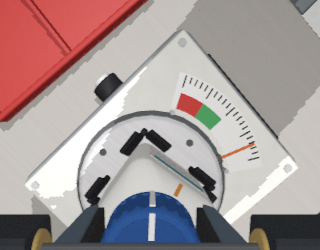

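The cap line is turned about 0.55 rad from the orange mark, with the needle still below the green, so this is the slack cap. Before placing, I'll refine the red tray.

```bash
python3 -m inch '[[0.1,0,0,0,0,0,0.3],[0.1,0,0,0,0,0,0.3],[0,0,0,0,0,0,0.3],[0,0,0,-1,0,0,0.3],[0,0,0,-2,0,0,0.3],[0,0,0,-2,0,0,0.3],[0,0,0,-1,0,0,0.3],[0,0,0,0,0,0,0.3]]'; python3 - <<'E'
from h import *
np.set_printoptions(precision=4,suppress=True)
p=np.load("top.npy",allow_pickle=True).item()
X=np.array([at(p,u/1.5,v/1.5,.034) for u,v in [(480,229),(547,232),(541,354),(472,350)]]);print(X,X.mean(0))
s=np.load("scene.npy",allow_pickle=True).item()
X=np.array([at(s,u/1.5,v/1.5,.034) for u,v in [(406,428),(532,369),(579,421),(446,486)]]);print(X,X.mean(0))
E
python3 go.py 0.545 -0.0715 0.23 2.1
```

```text
time: 29.3
position: [0.5292, 0.1123, 0.2361]
ee_rot: [-0.209, 0.675, 0.209, 0.676]
wrist_force: [-0.2, -0.7, -3.7]
grip_width: 0.513
[[ 0.597  -0.0252  0.034 ]
 [ 0.5891 -0.1335  0.034 ]
 [ 0.392  -0.1131  0.034 ]
 [ 0.4004 -0.0045  0.034 ]] [ 0.4946 -0.0691  0.034 ]
[[ 0.4009 -0.0201  0.034 ]
 [ 0.5979 -0.0336  0.034 ]
 [ 0.5879 -0.1306  0.034 ]
 [ 0.3942 -0.1123  0.034 ]] [ 0.4952 -0.0742  0.034 ]
t 29.3 pos [0.529 0.112 0.236] w 0.513 j6 -2.004 F [-0.246 -0.678 -3.673] T [ 0.106  0.074 -0.014] yaw_y 2.17 xaxis [ 0.  0. -1.]
shift tool(start) cm [  0.612 -16.073  -9.055] turn [0.07 0.   0.  ] shift in target axes cm [  0.614 -16.665  -7.914]
```

```bash
python3 -m inch '[[0,0,0,0,-3.2,-1.85,0.3],[0,0,0,0,-4.2,-2.43,0.3],[0,0,0,0,-4.5,-2.6,0.3],[0,0,0,0,-4.25,-2.45,0.3],[0.06,0,0,0,0,0,0.3],[0,0,0,0,0,0,0.3],[0,0,0,3,0,0,0.3],[0,0,0,3.5,0,0,0.3],[0,0,0,3,0,0,0.3],[0,0,0,2.4,0,0,0.3]]'; python3 -m inch '[[0,0,0,0,0,0,0.3],[0,0,0,0,0,0,0.3]]'; python3 go.py 0.543 -0.0735 0.106 2.11
```

```text
time: 30.55
position: [0.5425, -0.0728, 0.1151]
ee_rot: [-0.189, 0.682, 0.189, 0.681]
wrist_force: [1.8, -0.7, -2.8]
grip_width: 0.514
time: 30.8
position: [0.5436, -0.0734, 0.1176]
ee_rot: [-0.189, 0.681, 0.189, 0.682]
wrist_force: [-0.2, -0.3, -2.1]
grip_width: 0.512
t 30.8 pos [ 0.544 -0.073  0.118] w 0.512 j6 -2.288 F [-0.166 -0.31  -2.087] T [0.076 0.063 0.006] yaw_y 2.111 xaxis [ 0.001 -0.    -1.   ]
shift tool(start) cm [ 1.155  0.027 -0.056] turn [0.001 0.    0.   ] shift in target axes cm [ 1.155  0.027 -0.056]
```

```bash
python3 -m inch '[[0,0,0,0.4,0,0,0.3],[0,0,0,0.3,0,0,0.3],[0,0,0,0.2,0,0,0.3],[0,0,0,0.1,0,0,0.3],[0,0,0,0,0,0,0.3]]'; python3 go.py;  python3 -m inch '[[0,0,0,0.1,0,0,0.3],[0,0,0,0.1,0,0,0.3],[0,0,0,0,0,0,0.3]]'; python3 go.py
```

```text
time: 31.42
position: [0.5432, -0.0738, 0.1068]
ee_rot: [-0.188, 0.682, 0.188, 0.682]
wrist_force: [0.3, 0.1, -2.6]
grip_width: 0.515
t 31.43 pos [ 0.543 -0.074  0.107] w 0.515 j6 -2.287 F [ 0.282  0.15  -2.628] T [0.066 0.069 0.012] yaw_y 2.11 xaxis [-0.  0. -1.]
time: 31.8
position: [0.5438, -0.0737, 0.1056]
ee_rot: [-0.188, 0.681, 0.188, 0.682]
wrist_force: [-3.0, 2.3, 9.0]
grip_width: 0.511
t 31.8 pos [ 0.544 -0.074  0.106] w 0.511 j6 -2.287 F [-3.035  2.317  9.045] T [ 0.543  0.597 -0.027] yaw_y 2.11 xaxis [ 0.001  0.    -1.   ]
```

```bash
python3 -m inch '[[0,0,0,0,0,0,1],[0,0,0,0,0,0,1],[0,0,0,0,0,0,1],[0,0,0,0,0,0,1],[0,0,0,-4,0,0,1],[0,0,0,-5,0,0,1],[0,0,0,-5,0,0,1],[0,0,0,-4,0,0,1],[0,0,0,0,0,0,1],[0,0,0,0,0,0,1]]'; python3 go.py; python3 - <<'E'
from h import *
from fit import hull_centroid,cyl,boxpts
np.set_printoptions(precision=4,suppress=True)
for n in ["scene","wrist"]:
    p=eyes.capture(n); np.save(n+"_end.npy",p,allow_pickle=True)
    print(n,"expected caps",[hull_centroid(p,cyl(x,y,.024,[.111,.141])).round(1) for x,y in [(.521,.319),(.543,-.0735)]],
     "expected bodies",[hull_centroid(p,np.r_[boxpts(x,y,w,.031,.031,[.003,.089]),cyl(x,y,.024,[.141])]).round(1) for x,y,w in [(.521,.319,-.1),(.543,-.0735,-.09)]])
    for name in ["bottle_k_cap","bottle_k_mid"]:
        for m in eyes.masks_of(p,name)[:4]:
            ys,xs=np.where(m["pixels"]); print(name,round(m["p"],2),m["box"],len(xs),xs.mean().round(1),ys.mean().round(1))
E
```

```text
time: 33.05
position: [0.5428, -0.0737, 0.2841]
ee_rot: [-0.188, 0.682, 0.188, 0.681]
wrist_force: [-0.4, -0.1, -1.2]
grip_width: 1.0
t 33.05 pos [ 0.543 -0.074  0.284] w 1.0 j6 -2.287 F [-0.437 -0.053 -1.208] T [ 0.123  0.061 -0.035] yaw_y 2.11 xaxis [-0.001  0.    -1.   ]
scene expected caps [array([232.8, 138.9]), array([354.1, 238.4])] expected bodies [array([234.2, 159.1]), array([350. , 260.1])]
bottle_k_cap 0.88 [220.4, 129.6, 244.4, 151.2] 378 232.8 138.9
bottle_k_cap 0.69 [339.0, 223.7, 366.4, 252.2] 703 353.6 238.1
bottle_k_mid 0.62 [219.0, 132.0, 251.5, 184.6] 1389 233.9 157.9
bottle_k_mid 0.37 [325.8, 223.3, 371.1, 298.9] 2405 349.4 260.4
wrist expected caps [array([559.5, 335.4]), array([250.1, 177.2])] expected bodies [array([526.7, 311.2]), array([250.3, 168.8])]
```

Both caps sit within half a pixel of where upright bottles would show. One last numeric check that the slack cap's line is still off its mark.

```bash
python3 - <<'E'
from h import *
p=np.load("wrist_end.npy",allow_pickle=True).item(); h=cv2.cvtColor(p["color"],cv2.COLOR_RGB2HSV)
def ang(m,z):
    ys,xs=np.where(m); X=np.array([at(p,u,v,z) for u,v in zip(xs,ys)])[:,:2]-[.543,-.0735]; r=np.hypot(*X.T)
    return X,r
c=[.543,-.0735]
X,r=ang((h[...,1]<90)&(h[...,2]>130),.141); k=(r<.018); print("line",k.sum(),np.arctan2(*np.median(X[k],0)[::-1]) if k.any() else None)
X,r=ang((h[...,0]>4)&(h[...,0]<20)&(h[...,1]>90)&(h[...,2]>100),.1); k=(r<.045)&(r>.015); print("mark",k.sum(),np.arctan2(*np.median(X[k],0)[::-1]) if k.any() else None)
E
```

```text
line 47 -2.715263747727242
mark 9 3.015494801782804
```

```bash
python3 -c "
from rig import env
print(env.finish_job())"
```

```text
the job is handed in; nothing more can be done
None
```

I tested both bottles, put each in its tray and handed the job in at about 33 s of the 72 s limit. No verdict came back.

- **Bottle from the +x (far) cell:** its cap held. The needle reached about 0.59 rad by camera and 0.64 rad by torque, inside the green. The cap line was still on its mark, and the bottle is back in the blue tray.
- **Bottle from the -x (near) cell:** its cap gave at about 0.16 N m, with the needle near 0.2 rad. I turned it on, and it was left about 0.55 rad off its mark. It stands in the red tray's +x cell.
- **Last checks:** both caps showed within 0.5 pixel of where upright bottles should be. The gripper was open and about 18 cm above the bottle in the red tray.
- **Disagreements:** the fingertips sat about 28 mm higher than the stated tool geometry, so my first grip closed above the cap without harm and I corrected the height. The camera and torque needle readings differed by about 0.05 rad, both inside the green.

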